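# Take the loaded slide magazine out of the slide loader

### The arm

A 6-joint arm with a two-finger parallel gripper is mounted at the origin on the work surface. World frame = base frame: x ahead of the robot, y to its left, z up, the work surface at z = 0. Lengths are in m, angles in rad, forces in N, time in s.
With the tool pointing down it reaches from about 0.275 to 1 m from the base axis. Payload 8.4 kg.
Tool frame: the origin (TCP) lies on the centre line of the jaws, within the pads' length; the fingertips stand 17 mm ahead of it and the grasp point (between the pads) lies 2 mm behind it (bot.tcp_to_tips is the y of the fingertips in the tool frame, in m); y points along the fingers, z is the direction in which the jaws open and shut, and the axes are right-handed (so a half turn about y gives the same grasp; the last joint's range is limited). The gripper opens to 85 mm and grips with 20 to 120 N. Pads are 22 mm wide; open, the fingers measure 114 mm over their backs; the gripper's body (76 mm by 85 mm) begins 54 mm behind the grasp point. The pads swing forward as they close: fully open they stand 13 mm farther back than shut.
Start: joints at [1.113, 0.353, 1.633, -0, 1.155, -0.002], TCP at [0.275, 0.561, 0.212] pointing down, gripper open.
Joint ranges: [-2.63, 2.63], [-0.92, 2.1], [0.06, 2.66], [-1.3, 4.44], [0, 2.69], [-3.02, 3.02]. Speed limits (rad/s): [2.22, 2.22, 2.79, 3.14, 3.14, 3.14].

### API

Orientations are given as a unit quaternion [x, y, z, w].
In Python, from workcell import bot, hand, kinematics, get_obs, vision, hand_in gives the robot as it stands. The module is installed in compiled form; this text tells all that it offers. Calls block until the motion is done:
- bot.reach(position, orientation): joint-space move of the TCP to a pose.
- bot.servo_line(position, ori=None, velocity=0.15): straight line of the TCP; ori=None keeps the orientation; velocity is the mean speed in m/s.
- bot.goto_joints(angles): joint-space move.
- hand.move_gripper(opening, strength=None): finger opening in m; strength is the grip in N (None keeps the last); returns when the fingers have stopped.
- bot.dwell(seconds).
- kinematics.solve_ik(position, orientation): joint angles nearest the present ones, or None.
- get_obs(): the state.
- vision.read_camera(name): name is "side" or "top" or "wrist"; returns a dict with "frame" (480x640x3 uint8, red, green, blue), "intrinsics" (3x3 intrinsics, pixels), "view" (4x4, takes a point from world to camera coordinates). Camera axes: x right, y down, z forward; pixel columns grow to the right and rows downward; lengths in m; the calibration is good to about 2 mm. A picture is of the moment at which its call begins. There is no depth.
A pose or a line that the arm cannot do raises bot.IKError and nothing moves.
- hand_in(): hands the job in, once; it reports no verdict.
The state is a dict: "time_s": time; "joint_pos": joint angles; "joint_vel": joint speeds; "joint_efforts": joint torques, N m; "position": TCP position; "orientation": TCP orientation; "wrist_force": force on the tool from outside, world axes, zero at the start; "ft_torque": the same for the moment, N m; "gripper_width": finger opening in m.
Only numpy, scipy, OpenCV 4.12 (cv2) and the standard library are available. Lean on these libraries where they do the work, as an engineer would, in place of code of your own. Each camera call takes 0.05 s, during which the arm holds its last target.

### The job

Take the magazine that is filled with glass slides out of the slide loader: squeeze its two side catches together to unlatch it, and lift it straight up out of its bay without forcing it or tipping it. Finish holding it still and upright by its squeezed catches, lifted free at least five centimetres above the top of the loader. Leave the empty magazine latched in its bay and the other things on the bench where they are.

Things in the scene. Friction and masses are not known exactly. Their poses are not given: they have to be found in the camera images.
- loader: Slide loader fixed to the bench: white housing 200 (x) x 320 (y) x 75 mm high with two equal bays in its flat top, centred at x 0, y +68 and y -68 mm; either may hold the loaded magazine. Bays 34 mm deep, floor 41 mm above the bench, about 2 mm play round the magazine. A shuttle rail and carriage on top at x 58 to 90 mm stand up to 16 mm high. Origin: centre of the underside, on the bench; z up.
- magazine_loaded: Grey open-topped rack with ten glass slides on end, their white ends reaching 80 mm above its origin. Frame 74 (x) x 40 (y) mm, end plates 72 mm high; 0.26 to 0.42 kg. A black catch plate on each long side (+y, -y). Seated, the loader's top is at z 34 mm of this frame. Origin: centre of the underside, on the bay floor at the start; z up, x along the row of slides; same heading as the loader.
- magazine_empty: The same magazine without slides (about 0.22 kg), latched in the other bay, 136 mm along the loader's y from the loaded one (74 mm free between their catch faces). Origin and axes as for the loaded one.
- loaded_catch_left (a joint): Travel (m) of the loaded magazine's +y catch: 0 sprung out and latched, 0.009 pushed straight in to its stop. Its tooth, under a steel keeper in the bay's mouth, comes clear at 0.005 (up to 0.007 if the magazine stands off-centre in its play); until both are clear the magazine lifts only 1.5 mm. The spring takes about 2.5 N to start and 6.5 N fully in, and pushes the catch out again when let go.
- loaded_catch_right (a joint): The same for the catch on its -y side.
- loaded_pad_left (a point): Middle of the flat upright gripping face of the +y catch, 58 mm above the magazine's underside and 31 mm from its middle plane (62 mm over both catches, 44 mm when both are fully in); moves with the catch. The face is 26 mm wide (x) and reaches from z 36 mm (just above the loader's top) to 74 mm of the magazine's frame.
- loaded_pad_right (a point): The same on the -y catch.
- tube_rack: Bystander: purple tube rack, 125 x 84 x 42 mm with tubes standing to 51 mm, on the bench on the loader's -y side. Origin: centre of the underside.
- oil_bottle: Bystander: small amber bottle of immersion oil, 34 mm across, 68 mm tall, on the bench on the loader's +y side. Origin: centre of the underside.
- slide_box: Bystander: closed grey slide box, 87 x 102 x 37 mm, on the bench beyond the loader (+x). Origin: centre of the underside.
Things that resemble listed ones, but are neither listed nor needed, are in the scene too. What is shaped like the magazine_loaded but red is not meant.

How it is judged:
On the way:
1. both catches of the loaded magazine are squeezed in by the fingers while it still sits in its bay (value of joint each of loaded_catch_left, loaded_catch_right above 0.005 m and contact force between the fingers and magazine_loaded above 1 N and z of magazine_loaded in the frame of loader below 0.047 m), for 0.1 s.
At the end, for the whole second after the job is handed in: Loaded magazine still, within 0.2 rad of upright, held by fingers with both catches in over 5 mm, underside 50 mm or more above the loader top, touching neither loader nor other magazine; empty one seated (8 mm, 0.1 rad); bystanders moved under 30 mm, bottle standing (z of magazine_loaded in the frame of loader above 0.125 m and angle between magazine_loaded's own z axis and vertical below 0.2 rad and linear speed of magazine_loaded below 0.03 m/s and value of joint each of loaded_catch_left, loaded_catch_right above 0.005 m and contact force between the fingers and magazine_loaded above 2 N and contact force between magazine_loaded and loader below 0.2 N and contact force between magazine_loaded and magazine_empty below 0.2 N and distance of magazine_empty from where it was at the start of the episode below 0.008 m and angle between magazine_empty's own z axis and vertical below 0.1 rad and distance of each of tube_rack, oil_bottle, slide_box from where it was at the start of the episode below 0.03 m and angle between oil_bottle's own z axis and vertical below 0.3 rad); the arm keeps its last pose, push and grip.
It fails at once if the loaded magazine is wrenched against the loader (over 50 N) while a catch is not squeezed in (contact force between magazine_loaded and loader above 50 N and value of joint any of loaded_catch_left, loaded_catch_right below 0.004 m).
It fails at once if the loaded magazine is tipped by more than 0.35 rad, so that slides could fall out (angle between magazine_loaded's own z axis and vertical above 0.35 rad).
It fails at once if the empty magazine is pulled out of its place (moved over 10 mm) (distance of magazine_empty from where it was at the start of the episode above 0.01 m).
It fails at once if a bystander is knocked away (moved over 40 mm) or the bottle tipped (distance of any of tube_rack, oil_bottle, slide_box from where it was at the start of the episode above 0.04 m or angle between oil_bottle's own z axis and vertical above 0.6 rad).
It also fails if it takes over 38 s, if anything falls off the work surface, if the arm or the gripper's body presses on something with over 40 N, if the wrist force passes 120 N, or if a joint passes its speed limit or range.

## Working session

There is one attempt and no reset: what is moved stays moved. The work goes in short steps, each a Python script; the robot and the scene stay as the last script left them, time stands still between calls to the robot, and variables do not carry over. Pictures are saved under pics/ and viewed, and the job is handed in when it is done.

```bash
mkdir -p pics; python3 - <<'E'
from workcell import bot,hand,kinematics,get_obs,vision
import cv2,numpy as np
o=get_obs();print(o['time_s'],o['position'],o['orientation'],o['gripper_width'],bot.tcp_to_tips)
for n in ['side','top','wrist']:
    c=vision.read_camera(n);cv2.imwrite(f'pics/{n}0.png',c['frame'][:,:,::-1])
    np.savez(f'{n}0.npz',**c);print(n,c['intrinsics'].tolist(),np.round(c['view'],3).tolist())
E
```

```text
0.0 [0.27484829 0.56072227 0.21142382] [ 0.6893278  -0.15989899  0.15963638 -0.68831368] 0.08559500669511771 0.017
side [[556.2799747680307, 0.0, 319.9281445097856], [0.0, 556.2799747680307, 237.6080801847274], [0.0, 0.0, 1.0]] [[0.719, -0.695, -0.002, -0.43], [-0.52, -0.536, -0.666, 0.411], [0.461, 0.48, -0.746, 0.913], [0.0, 0.0, 0.0, 1.0]]
top [[599.9534556351201, 0.0, 317.5696587158117], [0.0, 599.9534556351201, 240.4327123552499], [0.0, 0.0, 1.0]] [[0.015, -1.0, 0.014, 0.002], [-0.999, -0.016, -0.051, 0.611], [0.051, -0.014, -0.999, 1.174], [0.0, 0.0, 0.0, 1.0]]
wrist [[402.74869968962287, 0.0, 326.5586103060042], [0.0, 402.74869968962287, 239.63307230607927], [0.0, 0.0, 1.0]] [[0.441, 0.898, -0.002, -0.624], [0.85, -0.417, 0.322, -0.041], [0.288, -0.143, -0.947, 0.381], [0.0, 0.0, 0.0, 1.0]]
```

View pics/top0.png

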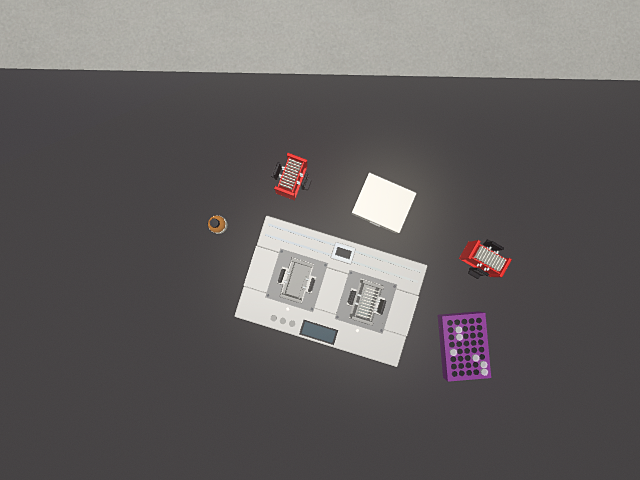

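View pics/side0.png

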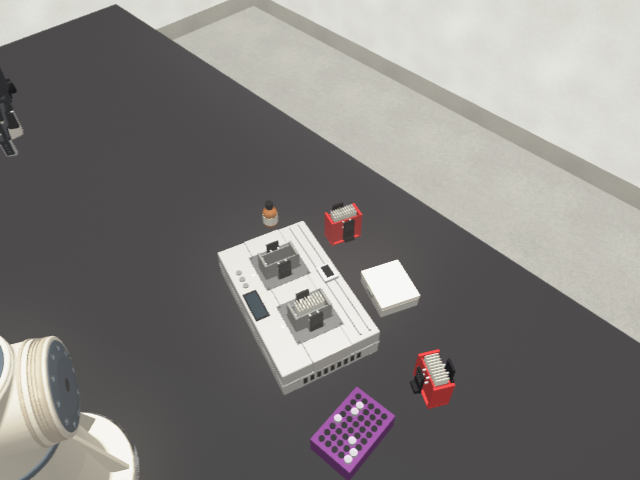

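View pics/wrist0.png

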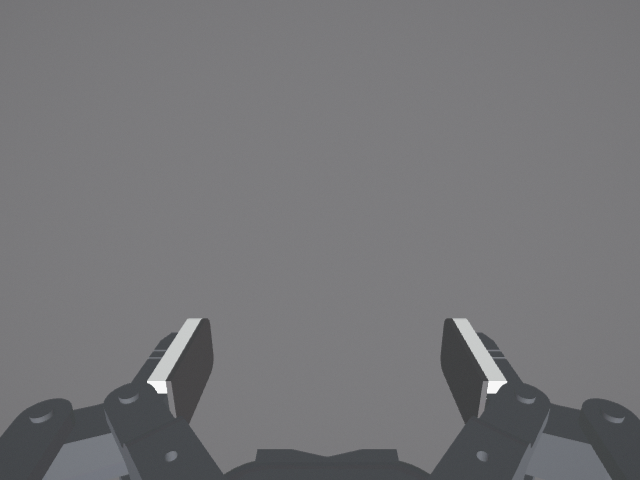

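The top view shows four rack-shaped things: red at (291,176), red at (487,258), grey at (296,280) with an open dark interior, and grey at (366,300) filled with white slide ends. The grey filled one in the loader's −y bay is the one that fits the description. I'll confirm it in a crop and measure it.

```bash
cat > h.py <<'E'
import numpy as np,cv2
def ray(c,uv):
    K=c['intrinsics'];V=c['view'];R=V[:3,:3];t=V[:3,3]
    d=R.T@np.linalg.inv(K)@np.array([uv[0],uv[1],1.]);o=-R.T@t
    return o,d/np.linalg.norm(d)
def plane(c,uv,z):
    o,d=ray(c,uv);return o+d*(z-o[2])/d[2]
def proj(c,p):
    q=c['view'][:3,:3]@np.asarray(p)+c['view'][:3,3];q=c['intrinsics']@q;return q[:2]/q[2]
def tri(c1,u1,c2,u2):
    A=[];b=[]
    for c,u in((c1,u1),(c2,u2)):
        o,d=ray(c,u);P=np.eye(3)-np.outer(d,d);A.append(P);b.append(P@o)
    return np.linalg.lstsq(np.vstack(A),np.hstack(b),rcond=None)[0]
E
python3 - <<'E'
from h import *
t=dict(np.load('top0.npz'));s=dict(np.load('side0.npz'))
f=t['frame'];hsv=cv2.cvtColor(f,cv2.COLOR_RGB2HSV)
roi=np.zeros(f.shape[:2],np.uint8);roi[210:375,228:435]=1
m=((hsv[...,2]>110)&(hsv[...,1]<60)).astype(np.uint8)*roi
m=cv2.morphologyEx(m,cv2.MORPH_OPEN,np.ones((3,3)))
cs=max(cv2.findContours(m,0,2)[0],key=cv2.contourArea)
hull=cv2.convexHull(cs);r=cv2.minAreaRect(hull);b=cv2.boxPoints(r);print(r,b.tolist())
W=np.array([plane(t,p,.075) for p in b]);print(W)
for i in range(4):
    e=W[(i+1)%4]-W[i];print(np.linalg.norm(e),np.degrees(np.arctan2(e[1],e[0])))
print(W.mean(0))
a=cv2.resize(f[240:350,255:415],None,fx=5,fy=5,interpolation=2)
cv2.imwrite('pics/crop_top.png',a[:,:,::-1])
a=cv2.resize(s['frame'][230:350,240:400],None,fx=5,fy=5,interpolation=2)
cv2.imwrite('pics/crop_side.png',a[:,:,::-1])
E
```

```text
((330.8667907714844, 290.6611633300781), (171.6785125732422, 106.83279418945312), 17.19853973388672) [[233.07138061523438, 316.3078308105469], [264.6601257324219, 214.25196838378906], [428.6622009277344, 265.0144958496094], [397.0734558105469, 367.07037353515625]]
[[ 0.4633011   0.16821401  0.075     ]
 [ 0.65556383  0.11299236  0.075     ]
 [ 0.56457375 -0.19764871  0.075     ]
 [ 0.37323503 -0.13953014  0.075     ]]
0.2000359605967887 -16.025112318953543
0.32369285890761323 -106.32586942985583
0.19997068434357343 163.1039957825846
0.32065302148229585 73.68707100706067
[ 0.51416843 -0.01399312  0.075     ]
```

View pics/crop_top.png

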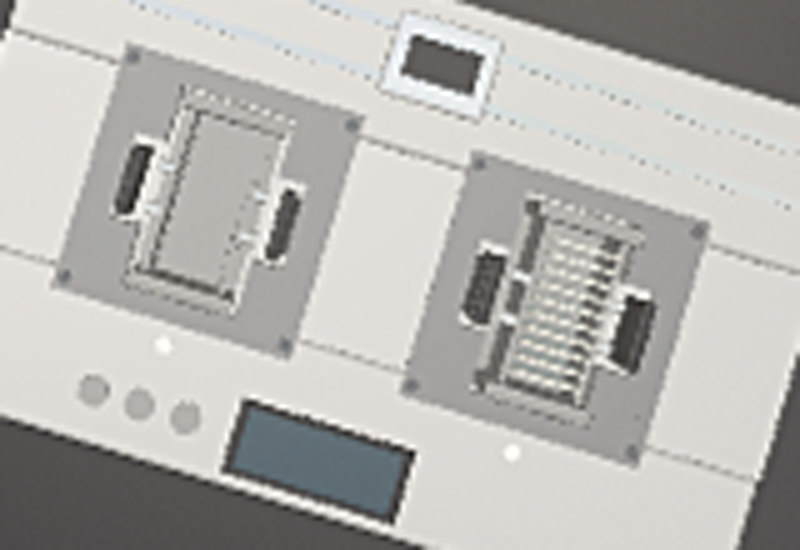

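View pics/crop_side.png

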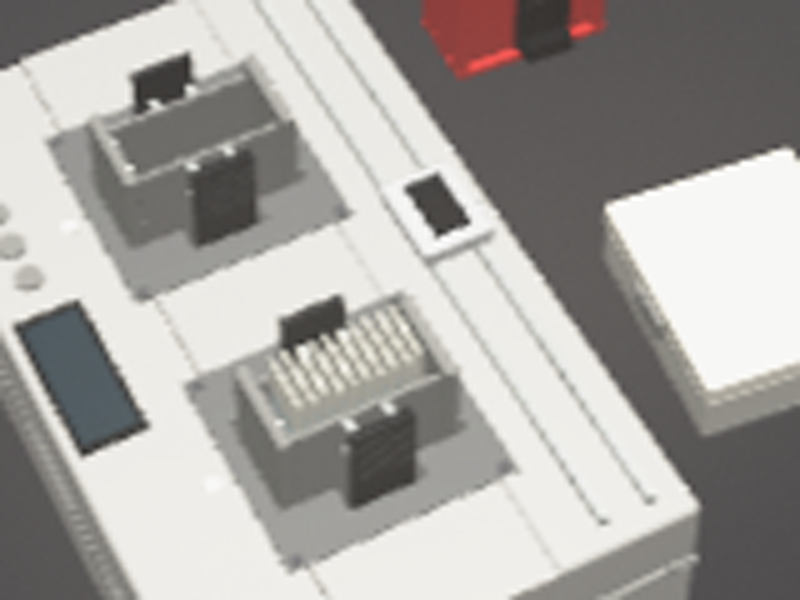

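The crops confirm it: the grey rack at top-view (366,300) holds white slides and has black catches near (352,297) and (381,307). The one at (296,280) is empty. Next I measure the catch tops in two views and move above for a wrist look.

```bash
python3 - <<'E'
from h import *
from workcell import bot,hand,kinematics,get_obs,vision
from scipy.spatial.transform import Rotation as R
t=dict(np.load('top0.npz'))
g=t['frame'].max(2)
P=[]
for (x0,y0,x1,y1) in [(345,284,359,307),(374,294,389,318)]:
    m=(g[y0:y1,x0:x1]<75).astype(np.uint8)
    n,l,st,ce=cv2.connectedComponentsWithStats(m);i=1+np.argmax(st[1:,4])
    u=ce[i]+[x0,y0];p=plane(t,u,.115);P.append(p);print(u,st[i],p)
mid=(P[0]+P[1])/2;e=P[0]-P[1];print(mid,np.linalg.norm(e),np.degrees(np.arctan2(e[1],e[0]))-90)
th=np.radians(-16.3);yd=np.array([-np.sin(th),np.cos(th),0])
print('loader-based',np.array([.5142,-.0140,0])-.068*yd)
c=np.array([mid[0],mid[1],.26])
o=get_obs();print(R.from_quat(o['orientation']).as_matrix().round(2).tolist())
for s in (1,-1):
    z=s*yd;y=np.array([0,0,-1.]);x=np.cross(y,z)
    q=R.from_matrix(np.c_[x,y,z]).as_quat();print(s,q,kinematics.solve_ik(c,q))
E
```

```text
[352.  291.5] [6 7 4 3 6] [ 0.51402018 -0.05070896  0.115     ]
[380.28888889 306.26666667] [ 3  6  7 14 45] [ 0.48811581 -0.10227136  0.115     ]
[ 0.501068   -0.07649016  0.115     ] 0.057703703906431016 -26.674440561435972
loader-based [ 0.49511466 -0.07926676  0.        ]
[[0.9, -0.0, 0.44], [-0.44, -0.0, 0.9], [-0.0, -1.0, -0.0]]
1 [ 0.69996523 -0.10024309  0.10024309 -0.69996523] [-1.54444098e-01  1.21219141e-01  1.82605557e+00 -4.44089210e-16
  1.19431794e+00 -1.44075176e+00]
-1 [ 0.10024309  0.69996523 -0.69996523 -0.10024309] [-1.54444098e-01  1.21219141e-01  1.82605557e+00 -4.44089210e-16
  1.19431794e+00  1.70084090e+00]
```

```bash
python3 - <<'E'
from h import *
from workcell import bot,hand,kinematics,get_obs,vision
bot.reach([.495,-.079,.26],[0.69996523,-0.10024309,0.10024309,-0.69996523])
o=get_obs();print(o['time_s'],o['position'],o['wrist_force'])
c=vision.read_camera('wrist');np.savez('wrist1.npz',**c);cv2.imwrite('pics/wrist1.png',c['frame'][:,:,::-1])
E
```

```text
2.5583 [ 0.49516548 -0.07842294  0.25995261] [ 0.40744332 -0.78965265 -0.14853759]
```

View pics/wrist1.png

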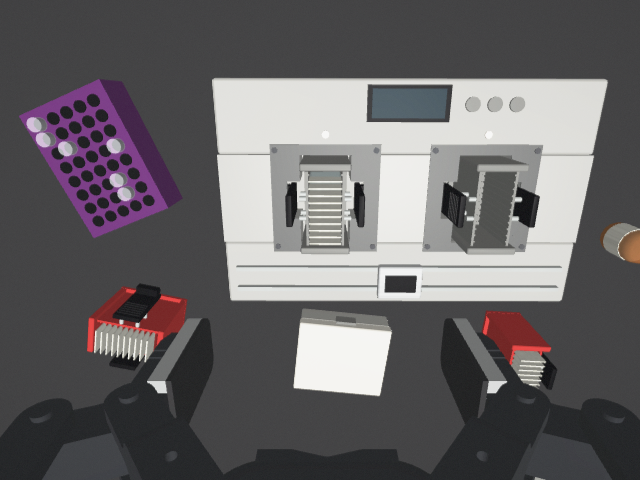

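The wrist view has the loaded magazine at (326,204), with black catches at (291,204) and (360,204). The grip looks square. I'll take the outer upper edges of the catches as the z = 0.115 m reference.

```bash
python3 - <<'E'
from h import *
c=dict(np.load('wrist1.npz'));t=dict(np.load('top0.npz'));s=dict(np.load('side0.npz'))
g=c['frame'].max(2);E=[]
for (x0,x1,k) in [(280,302,0),(350,372,1)]:
    m=(g[175:235,x0:x1]<60).astype(np.uint8)
    n,l,st,ce=cv2.connectedComponentsWithStats(m);i=1+np.argmax(st[1:,4])
    print(st[i],ce[i]+[x0,175])
    mm=l==i;rows=np.where(mm.sum(1)>3)[0]
    pts=[]
    for r in rows[3:-3]:
        cc=np.where(mm[r])[0];u=x0+(cc[0]-.5 if k==0 else cc[-1]+.5);pts.append(plane(c,(u,r+175),.115))
    pts=np.array(pts);E.append(pts);print(pts[0],pts[-1],pts.mean(0))
mid=(E[0].mean(0)+E[1].mean(0))/2;e=E[1].mean(0)-E[0].mean(0)
print(mid,np.linalg.norm(e),np.degrees(np.arctan2(e[1],e[0]))-90)
for p in E:
    d=p[0]-p[-1];print(np.degrees(np.arctan2(d[1],d[0])),np.linalg.norm(d))
# bay plate screws z=.075 : wrist
S=[plane(c,u,.075) for u in [(275,151),(376,151),(279,247),(374,247)]];print(np.mean(S,0))
for i in((0,1),(2,3)):
    d=S[i[1]]-S[i[0]];print(np.degrees(np.arctan2(d[1],d[0]))-90,np.linalg.norm(d))
# top view corner screws of crop
S=[plane(t,(255+a/5,240+b/5),.075) for a,b in [(479,162),(699,232),(410,386),(631,453)]];print(np.mean(S,0))
print(proj(c,[.4952,-.0792,.115]))
E
```

```text
[  6   8  11  44 378] [290.87037037 203.9021164 ]
[ 0.46450467 -0.10137188  0.115     ] [ 0.4922636  -0.11211165  0.115     ] [ 0.4781149  -0.10714245  0.115     ]
[  4   8  11  44 324] [358.54320988 203.52469136]
[ 0.4807113  -0.04597766  0.115     ] [ 0.50963698 -0.05272706  0.115     ] [ 0.49511237 -0.04904395  0.115     ]
[ 0.48661364 -0.0780932   0.115     ] 0.06053387578318117 -16.30752418592526
158.84882884810585 0.029764093014887406
166.865847464077 0.029702676968952704
[ 0.49311184 -0.07892401  0.075     ]
-16.30841754367988 0.08544556334089438
-16.306766075595846 0.08692312631967802
[ 0.49418804 -0.08004926  0.075     ]
[326.35769381 215.17571332]
```

```bash
python3 - <<'E'
from h import *
from workcell import bot,hand,kinematics,get_obs,vision
bot.reach([.494,-.0792,.16],[0.69996523,-0.10024309,0.10024309,-0.69996523])
bot.servo_line([.494,-.0792,.102],velocity=.05)
o=get_obs();print(o['time_s'],o['position'],o['wrist_force'])
for n in('wrist','side'):
    c=vision.read_camera(n);np.savez(n+'2.npz',**c);f=c['frame']
    if n=='side': f=cv2.resize(f[200:380,230:430],None,fx=3,fy=3)
    cv2.imwrite(f'pics/{n}2.png',f[:,:,::-1])
E
```

```text
4.4 [ 0.49423378 -0.07924468  0.10230128] [-0.91223101 -0.75306191 -0.15026075]
```

View pics/wrist2.png

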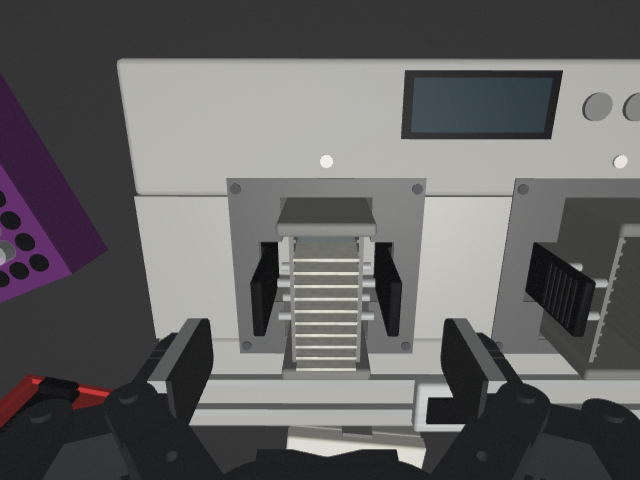

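View pics/side2.png

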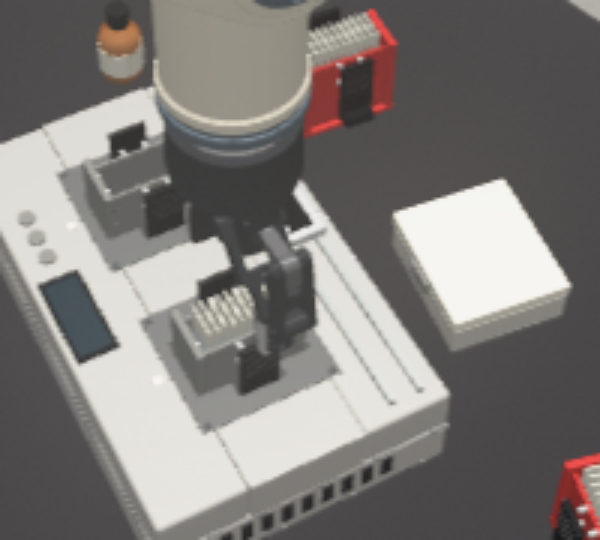

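The side view at (285,300) suggests the fingers stand too far toward +x relative to the catch at (258,365). I'll check with projections before closing.

```bash
python3 - <<'E'
from h import *
w=dict(np.load('wrist2.npz'));s=dict(np.load('side2.npz'));t=dict(np.load('top0.npz'));s0=dict(np.load('side0.npz'))
yd=np.array([.2807,.9598,0]);xd=np.array([.9598,-.2807,0]);c=np.array([.4942,-.0792,0])
for a in(.0425,-.0425):
  for z in(.102,.085):
    p=c+a*yd+[0,0,z];print('pad',a,z,proj(w,p).round(),proj(s,p).round(), ((proj(s,p)-[230,200])*3).round())
for a in(.031,-.031):
  for z in(.115,.077):
    p=c+a*yd+[0,0,z];print('catch',a,z,proj(w,p).round(),proj(s0,p).round(),proj(t,p).round())
print('cam',-w['view'][:3,:3].T@w['view'][:3,3])
# triangulate side/top/wrist: -y catch centre top edge
# side crop (scale5 from 240,230): -y catch top edge corners ~ (345,430)-(413,408)
sc=(240+379/5,230+419/5);tc=(255+632/5,240+333/5)
print('tri',tri(t,tc,s0,sc), plane(s0,sc,.115),plane(t,tc,.115))
# slide loader corners in side view, z=.075
print(plane(s0,(240+697/5,230+500/5),.075), c+xd*.1-yd*.092+[0,0,.075])
E
```

```text
pad 0.0425 0.102 [423. 300.] [299. 291.] [207. 273.]
pad 0.0425 0.085 [415. 284.] [299. 296.] [208. 289.]
pad -0.0425 0.102 [233. 300.] [320. 325.] [270. 375.]
pad -0.0425 0.085 [241. 284.] [320. 330.] [270. 390.]
catch 0.031 0.115 [402. 314.] [302. 291.] [351. 298.]
catch 0.031 0.077 [389. 277.] [302. 303.] [350. 297.]
catch -0.031 0.115 [254. 314.] [317. 316.] [384. 308.]
catch -0.031 0.077 [267. 277.] [317. 328.] [381. 307.]
cam [ 0.41371489 -0.05617714  0.26402924]
tri [ 0.4874307  -0.10417858  0.11509845] [ 0.48735479 -0.10403284  0.115     ] [ 0.48754345 -0.10429117  0.115     ]
[ 0.5653352  -0.19179797  0.075     ] [ 0.5643556 -0.1955716  0.075    ]
```

```bash
python3 - <<'E'
from h import *
w=dict(np.load('wrist2.npz'));s=dict(np.load('side2.npz'))
yd=np.array([.2807,.9598,0]);xd=np.array([.9598,-.2807,0]);c=np.array([.4942,-.0792,.102])
for u,a in [((211,320),-.0425),((443,320),.0425),((203,318),-.0425),((212,372),-.0425),((442,372),.0425)]:
    o,d=ray(w,u);k=((c+a*yd-o)@yd)/(d@yd);p=o+k*d;print(u,'dx',(p-c)@xd,'dz',(p-c)[2])
# actual finger lower end in side crop (scale 3 from 230,200): tip about (293,345)
for z in (.085,.1,.11): print(z,[( (plane(s,(230+293/3,200+347/3),z)-c)@v).round(4) for v in (xd,yd)])
f=s['frame'][250:350,280:360];cv2.imwrite('pics/side2z.png',cv2.resize(f,None,fx=7,fy=6,interpolation=2)[:,:,::-1])
E
```

```text
(211, 320) dx -0.009044328414024659 dz 0.033162175759634135
(443, 320) dx -0.007464059256613959 dz 0.030540355179951142
(203, 318) dx -0.014512795674478456 dz 0.041269345865703064
(212, 372) dx 0.009584651500585215 dz 0.03821572409445974
(442, 372) dx 0.011600819271613357 dz 0.03561690124375723
0.085 [np.float64(0.0271), np.float64(-0.0217)]
0.1 [np.float64(0.0223), np.float64(-0.0305)]
0.11 [np.float64(0.019), np.float64(-0.0363)]
```

View pics/side2z.png

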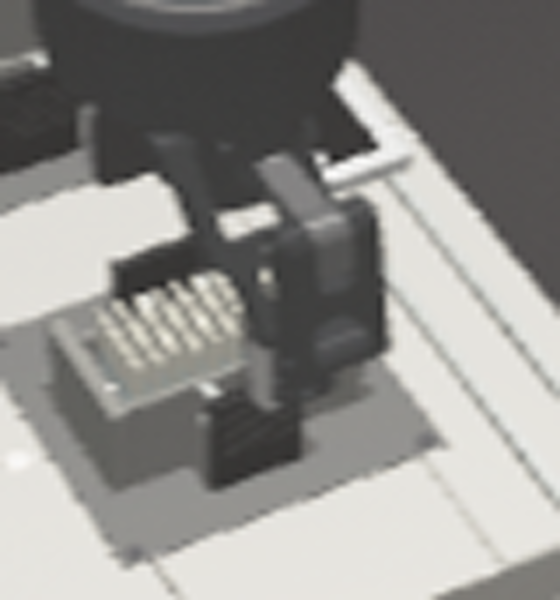

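```bash
python3 - <<'E'
from h import *
s=dict(np.load('side2.npz'))
yd=np.array([.2807,.9598,0]);xd=np.array([.9598,-.2807,0]);c=np.array([.4942,-.0792,.102])
print('cam',-s['view'][:3,:3].T@s['view'][:3,3])
for u in [(250,400),(278,408),(325,398),(385,350),(320,405)]:
  v=(280+u[0]/7,250+u[1]/6)
  for a in(-.0425,-.05,-.057):
    o,d=ray(s,v);k=((c+a*yd-o)@yd)/(d@yd);p=o+k*d;print(u,a,'dx %.4f dz %.4f'%((p-c)@xd,(p-c)[2]))
E
```

```text
cam [ 0.10164895 -0.51668601  0.95454274]
(250, 400) -0.0425 dx -0.0083 dz 0.0321
(250, 400) -0.05 dx -0.0121 dz 0.0447
(250, 400) -0.057 dx -0.0156 dz 0.0565
(278, 408) -0.0425 dx -0.0004 dz 0.0224
(278, 408) -0.05 dx -0.0043 dz 0.0351
(278, 408) -0.057 dx -0.0079 dz 0.0471
(325, 398) -0.0425 dx 0.0131 dz 0.0182
(325, 398) -0.05 dx 0.0090 dz 0.0310
(325, 398) -0.057 dx 0.0052 dz 0.0430
(385, 350) -0.0425 dx 0.0303 dz 0.0315
(385, 350) -0.05 dx 0.0259 dz 0.0442
(385, 350) -0.057 dx 0.0218 dz 0.0560
(320, 405) -0.0425 dx 0.0117 dz 0.0155
(320, 405) -0.05 dx 0.0076 dz 0.0283
(320, 405) -0.057 dx 0.0038 dz 0.0403
```

Both views put the open fingertips about 20–30 mm above the TCP, which is higher than the text implies. I'll close to 67 mm, still clear of the 62 mm catches, and measure again.

```bash
python3 - <<'E'
from h import *
from workcell import bot,hand,kinematics,get_obs,vision
hand.move_gripper(.067,strength=20)
o=get_obs();print(o['time_s'],o['position'],o['wrist_force'],o['gripper_width'])
for n in('wrist','side'):
    c=vision.read_camera(n);np.savez(n+'3.npz',**c);f=c['frame']
    if n=='side': f=cv2.resize(f[250:350,280:380],None,fx=6,fy=6,interpolation=2)
    cv2.imwrite(f'pics/{n}3.png',f[:,:,::-1])
E
```

```text
4.825 [ 0.4940171  -0.0792225   0.10205465] [0.15081149 0.13015017 0.29930133] 0.06718502154591065
```

View pics/wrist3.png

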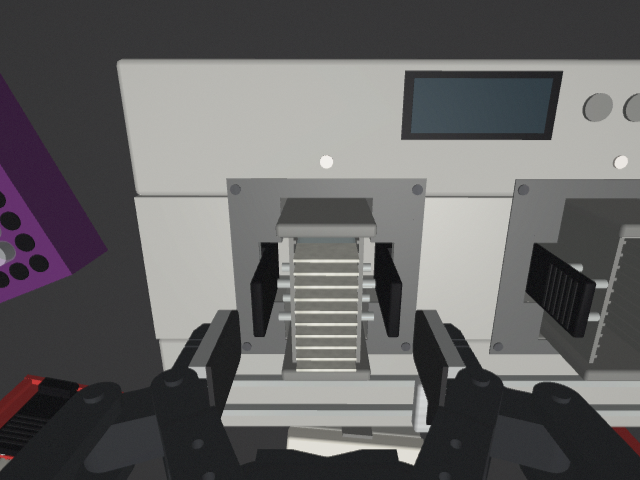

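View pics/side3.png

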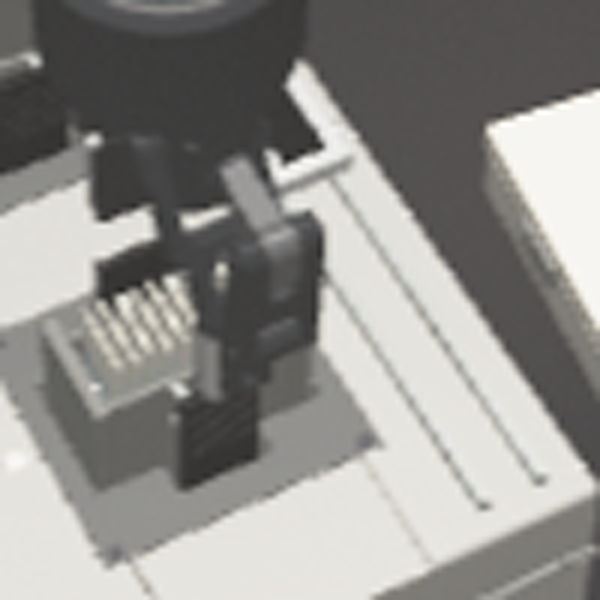

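```bash
python3 - <<'E'
from h import *
w=dict(np.load('wrist3.npz'));s=dict(np.load('side3.npz'))
yd=np.array([.2807,.9598,0]);xd=np.array([.9598,-.2807,0]);c=np.array([.4940,-.0792,.102])
for C,u,a in [(w,(240,310),-.0336),(w,(413,310),.0336),(w,(240,357),-.0336),(w,(414,356),.0336),(w,(213,405),-.0336),(s,(280+203/6,250+395/6),-.0336),(s,(280+215/6,250+402/6),-.0336)]:
    o,d=ray(C,u);k=((c+a*yd-o)@yd)/(d@yd);p=o+k*d;print(np.round(u),'dx %.4f dz %.4f'%((p-c)@xd,(p-c)[2]))
# direct wrist/side triangulation: -x lower pad corner
p=tri(w,(240,310),s,(280+203/6,250+395/6));print(p,(p-c)@xd,(p-c)@yd,proj(w,p),proj(s,p))
E
```

```text
[240 310] dx -0.0088 dz 0.0249
[413 310] dx -0.0061 dz 0.0201
[240 357] dx 0.0082 dz 0.0308
[414 356] dx 0.0101 dz 0.0275
[213 405] dx -0.0004 dz 0.0664
[314. 316.] dx -0.0074 dz 0.0225
[316. 317.] dx -0.0034 dz 0.0160
[ 0.47710721 -0.10971242  0.12511684] -0.007648860765795377 -0.03402762590164945 [240.06282734 310.25983912] [313.79561474 315.87772799]
```

Both cameras agree: the rendered pad tips are near z 0.125, about 23 mm above the TCP and above the 0.115 m catch tops. I'll descend in small steps, watching the force and images.

```bash
python3 - <<'E'
from h import *
from workcell import bot,hand,kinematics,get_obs,vision
hand.move_gripper(.078,strength=20)
for z in (.096,.090,.084,.078):
    bot.servo_line([.494,-.0792,z],velocity=.05)
    o=get_obs();f=np.array(o['wrist_force']);print(o['time_s'],o['position'],f.round(2))
    if abs(f).max()>4: break
for n in('wrist','side'):
    c=vision.read_camera(n);np.savez(n+'4.npz',**c);f=c['frame']
    if n=='side': f=cv2.resize(f[250:350,280:380],None,fx=6,fy=6,interpolation=2)
    cv2.imwrite(f'pics/{n}4.png',f[:,:,::-1])
E
```

```text
5.4667 [ 0.49361242 -0.07912184  0.09550836] [ 0.46 -0.58 -0.65]
5.7333 [ 0.49368564 -0.07915831  0.08958137] [ 0.98 -0.55  0.23]
6.0 [ 0.49369258 -0.0791419   0.08362112] [-0.64  0.67  0.21]
6.2667 [ 0.49369014 -0.07915139  0.07762655] [0.86 0.97 0.29]
```

View pics/wrist4.png

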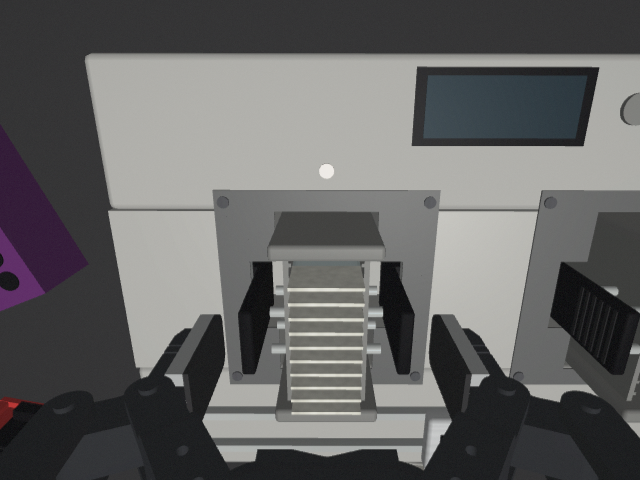

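View pics/side4.png

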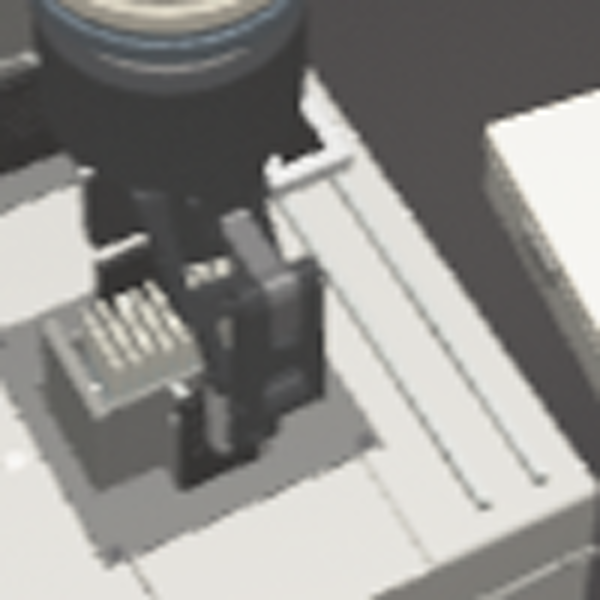

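Still no contact force at TCP z 0.078, so the images were right about the tip height. I'll go to z 0.068, which puts the tips at about 0.083 when closed, then squeeze in stages.

```bash
python3 - <<'E'
from h import *
from workcell import bot,hand,kinematics,get_obs,vision
for z in (.073,.0685):
    bot.servo_line([.494,-.0792,z],velocity=.05)
    o=get_obs();print(o['time_s'],o['position'],np.round(o['wrist_force'],2))
for w in (.066,.060,.056):
    hand.move_gripper(w,strength=20)
    o=get_obs();print(o['time_s'],o['gripper_width'],np.round(o['wrist_force'],2),np.round(o['ft_torque'],2))
for n in('wrist','side'):
    c=vision.read_camera(n);np.savez(n+'5.npz',**c);f=c['frame']
    if n=='side': f=cv2.resize(f[250:350,280:380],None,fx=6,fy=6,interpolation=2)
    cv2.imwrite(f'pics/{n}5.png',f[:,:,::-1])
E
```

```text
6.6167 [ 0.49371028 -0.07916821  0.07266189] [-0.26 -0.71  0.63]
6.8667 [ 0.49375311 -0.07916209  0.06819255] [ 0.31 -0.61 -0.85]
7.15 0.06643080645597667 [ 0.21 -0.15 -0.65] [ 0.02 -0.04  0.09]
7.3833 0.0599513875403151 [-1.11  0.12  2.8 ] [ 0.01  0.07 -0.  ]
7.6 0.056305634406671745 [-0.9  -0.93  5.08] [-0.05  0.1  -0.05]
```

View pics/wrist5.png

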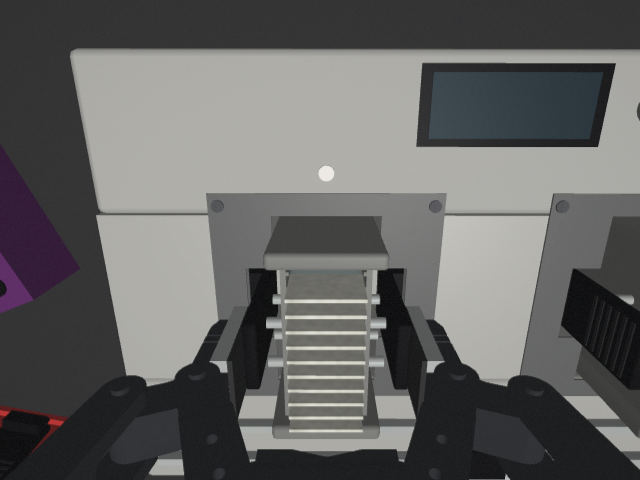

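View pics/side5.png

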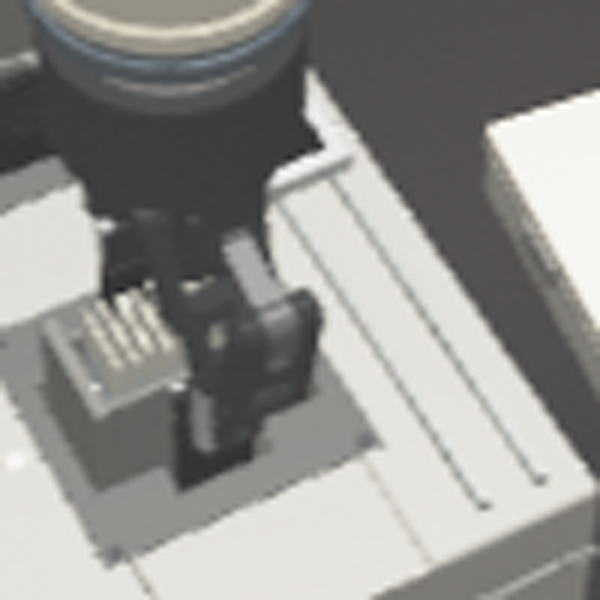

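Both pads meet the catches symmetrically at about 60 mm, with small side forces. I'll squeeze fully now.

```bash
python3 - <<'E'
from h import *
from workcell import bot,hand,kinematics,get_obs,vision
def show():
    o=get_obs();print(round(o['time_s'],2),round(o['gripper_width'],4),np.round(o['position'],4),np.round(o['wrist_force'],2),np.round(o['ft_torque'],2))
for w in (.050,.046,.040):
    hand.move_gripper(w,strength=30);show()
bot.dwell(.3);show()
c=vision.read_camera('wrist');np.savez('wrist6.npz',**c);cv2.imwrite('pics/wrist6.png',c['frame'][:,:,::-1])
E
```

```text
7.93 0.0501 [ 0.4944 -0.0793  0.0689] [-1.66 -0.4   6.21] [-0.05  0.13 -0.1 ]
8.15 0.0456 [ 0.4945 -0.0793  0.069 ] [-0.68 -0.16  6.62] [ 0.    0.15 -0.01]
8.39 0.041 [ 0.4946 -0.0796  0.0696] [-3.9  -2.45 16.09] [-0.24  0.63 -0.05]
8.69 0.0407 [ 0.4946 -0.0796  0.0696] [-2.88 -2.45 15.59] [-0.26  0.55 -0.02]
```

View pics/wrist6.png

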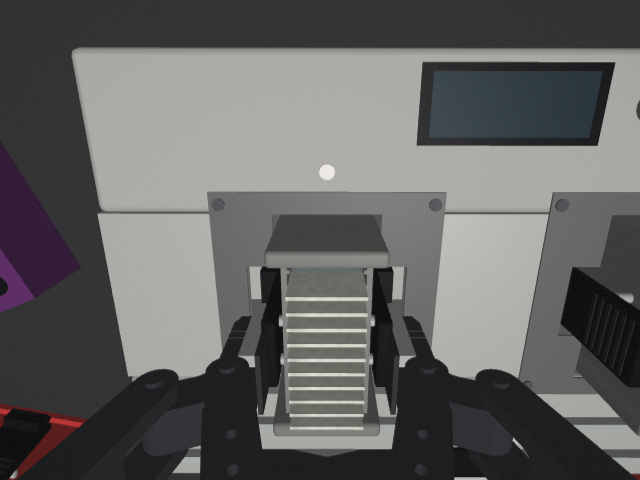

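Width is 41 mm, so both catches are at their stops and the view shows them drawn in evenly. I'll lift slowly, with force checks.

```bash
python3 - <<'E'
from h import *
from workcell import bot,hand,kinematics,get_obs,vision
p0=np.array(get_obs()['position']);p0[:2]=[.4944,-.0794]
ok=True
for dz in (.002,.004,.008,.014,.022,.032):
    bot.servo_line((p0+[0,0,dz]).tolist(),velocity=.03)
    o=get_obs();f=np.array(o['wrist_force']);print(dz,round(o['time_s'],2),round(o['gripper_width'],4),np.round(o['position'],4),f.round(2),np.round(o['ft_torque'],2))
    if f[2]<-15 or abs(f[:2]).max()>12: ok=False;break
for n in('wrist','side'):
    c=vision.read_camera(n);np.savez(n+'7.npz',**c);f=c['frame']
    if n=='side': f=cv2.resize(f[220:350,260:400],None,fx=5,fy=4.5,interpolation=2)
    cv2.imwrite(f'pics/{n}7.png',f[:,:,::-1])
E
```

```text
0.002 8.99 0.0406 [ 0.4941 -0.0793  0.0713] [ 0.45 -0.67 -3.93] [-0.03  0.01 -0.03]
0.004 9.24 0.0407 [ 0.4942 -0.0793  0.0734] [-0.46 -0.36 -3.12] [-0.06 -0.   -0.  ]
0.008 9.53 0.0404 [ 0.4946 -0.0794  0.0778] [ 0.57 -0.71 -3.36] [-0.02 -0.04  0.01]
0.014 9.88 0.0405 [ 0.4946 -0.0794  0.0839] [ 0.25  0.22 -3.27] [ 0.   -0.01 -0.02]
0.022 10.29 0.0405 [ 0.4946 -0.0794  0.0918] [-0.12 -0.46 -2.5 ] [ 0.   -0.01 -0.02]
0.032 10.78 0.0404 [ 0.4945 -0.0794  0.1018] [-0.16 -0.28 -3.54] [-0.04 -0.01 -0.01]
```

View pics/side7.png

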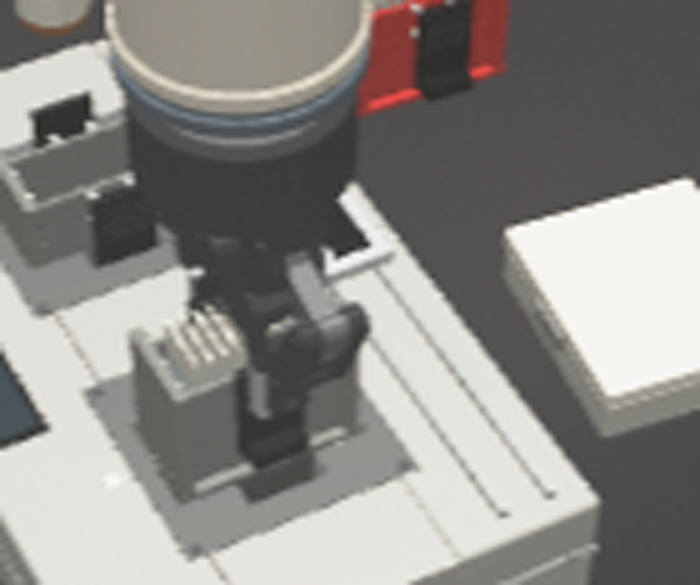

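View pics/wrist7.png

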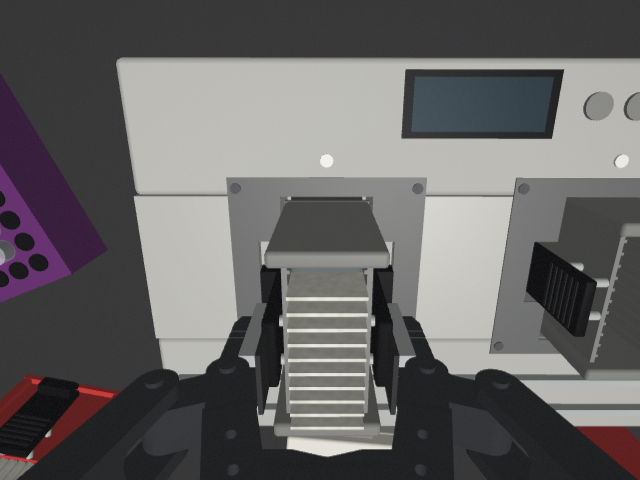

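The magazine is unlatched and rising upright. It hangs at about 3.3 N with no slip in the wrist view. I'll lift on to 115 mm total.

```bash
python3 - <<'E'
from h import *
from workcell import bot,hand,kinematics,get_obs,vision
for z in (.12,.186):
    bot.servo_line([.4944,-.0794,z],velocity=.05)
bot.dwell(.6)
o=get_obs();print(o['time_s'],o['gripper_width'],o['position'],np.round(o['wrist_force'],2),np.round(o['ft_torque'],2),np.abs(o['joint_vel']).max())
for n in('wrist','side','top'):
    c=vision.read_camera(n);np.savez(n+'8.npz',**c);f=c['frame']
    if n=='side': f=cv2.resize(f[150:400,200:450],None,fx=2.4,fy=2.4,interpolation=2)
    cv2.imwrite(f'pics/{n}8.png',f[:,:,::-1])
E
```

```text
13.4583 0.04037274716010136 [ 0.49441765 -0.07941628  0.18601099] [-0.51  0.06 -2.64] [ 0.    0.03 -0.  ] 0.0018333930575623377
```

View pics/side8.png

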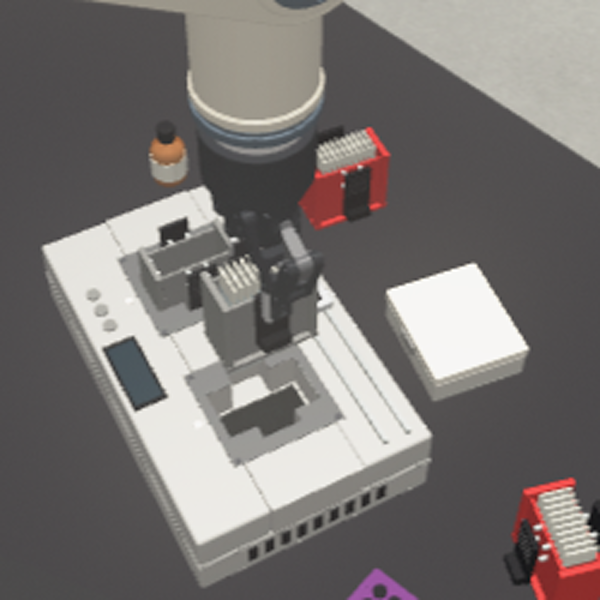

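View pics/wrist8.png

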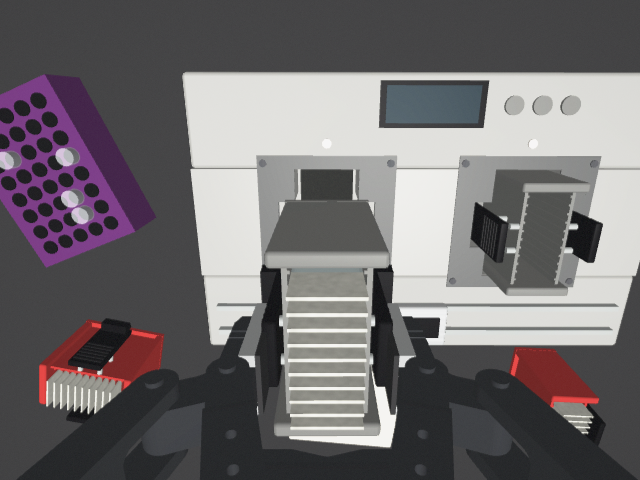

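View pics/top8.png

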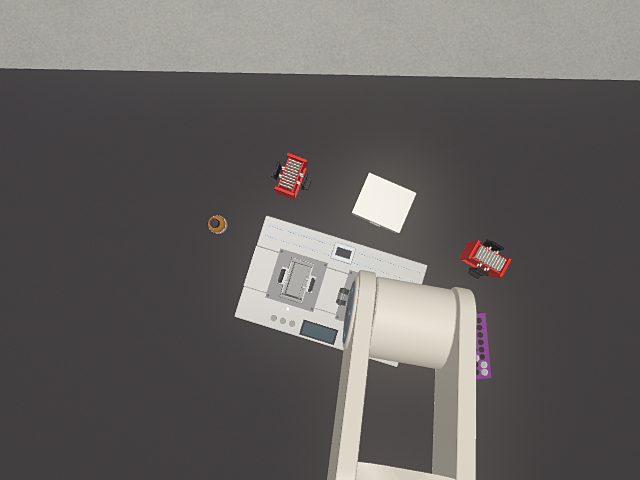

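The side view shows the magazine upright over its empty bay at about (262,300). In the wrist view it sits at the same pixels as when it was first squeezed, so it hasn't slipped. The empty magazine and the bystanders are where they were.

```bash
python3 -c "
from workcell import hand_in
print(hand_in())"
```

```text
the job is handed in; nothing more can be done
None
```

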